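# Fill the bead bin and press its label holder home

## Task

Pick up the aluminium scoop tray by its wooden grip, tip its three glass beads into the blue bin, and set the empty tray back down flat on the table. Then take the label holder from its wooden stand, push it down behind the lip on the front of the bin until it is fully home against the spring foot in there, and finish while holding it pressed down: do not let go. Leave the other things on the table where they are.

Things in the scene. Friction and masses are not known exactly. Their poses are not given: they have to be found in the camera images.
- tray: Aluminium scoop tray, loose, 0.12 kg, pan 110 (x) x 74 (y) mm. Origin: centre of the pan's underside, z up. Floor 3 mm thick; walls 18 mm high, 3 mm thick, on three sides; the -x end (x = -55 mm) is the open mouth, no sill. A wooden grip stands at the +x end. The beads move out when it is tipped mouth-down by some 35 degrees (40 to 45 empties it).
- tray_grip (a point): Where to pinch the tray's upright wooden grip, across the tray's y: 83 mm behind the pan's centre (+x), 38 mm above the underside. The grip is 14 mm thick in y, 52 mm long (x = +54 to +106 mm) and reaches from the underside to z = 55 mm.
- bead_1_center (a point): Centre of the green glass bead: a flattened ball, 24 mm diameter, 18 mm high, with flat ends 12 mm wide, 18 g; starts standing on a flat end on the tray's floor.
- bead_2_center (a point): Centre of the orange bead, same shape.
- bead_3_center (a point): Centre of the blue bead, same shape.
- bin: Blue open-topped bead bin, fixed. Origin: centre of the box's underside, z up; its front faces its own -x. Box 120 (x) x 128 (y) mm outside, walls and floor 4 mm; back and sides 65 mm high, front wall only 42 mm (the sides slope down to it over the front 35 mm). On the outside of the front wall (x = -60 mm) is the aluminium label pocket.
- pocket (a point): Centre of the label pocket where the holder's lower edge rests when fully home: 10 mm above the table, 65 mm in front of the bin's origin; axes as the bin's. The pocket is 10 mm deep in x (front wall to lip) and 73 mm wide in y (between cheeks). Two hard ledges at this height stop the holder.
- lip_top (a point): Middle of the lip's flared top edge, 41 mm above the table, 78 mm in front of the bin's origin. The lip's straight part and the cheeks end 32 mm above the table; over that the lip flares outward (to the bin's -x) by 8 mm and guides the holder in.
- foot (a joint): Spring foot (orange) in the bottom of the pocket: 0 = up (its top 9 mm above the ledges), grows as it is pressed down; 0.009 m when the holder stands on the ledges. It takes 4 N to start it and 9 N to hold it down at 9 mm, and it pushes the holder up again when let go.
- label_holder: Two-sided label holder, same front and back, loose, 0.08 kg. Origin: centre of its lower edge, z up, x through its thickness. White plate 6 mm thick (x), 64 mm wide (y), 46 mm high, with a red grip on top (74 mm high in all). Starts upright in the stand's slot, lower edge 8 mm above the table; it may lean a few degrees.
- holder_grip (a point): Where to pinch the label holder's red grip, 60 mm above its lower edge: the grip is 14 mm thick (x, the way to pinch it), 40 mm wide (y) and reaches from z = 44 to 74 mm of the holder.
- drawer_box_top (a point): Centre of the top of the fixed pale drawer box that stands between the bin (to its left) and the stand (to its right): 260 mm in x, 232 mm in y with its drawer pulls, 186 mm high. Carry things over it or in front of it. To the right of the stand a 340 mm high kiln begins at y = -0.42 m (x = 0.44 to 0.82 m).
- stand: Slotted wooden stand, fixed, 40 (x) x 92 (y) x 34 mm high; origin at the centre of its underside. The slot along y is 8 mm wide, 70 mm long and 26 mm deep.
- graphite: Black graphite block, 52x60x24 mm, loose; leave alone. Origin: centre of its underside.
- tweezers: Steel tweezers lying in front of the drawer box, 172x22x9 mm along x, loose; leave alone. Origin: centre of the underside.
There are look-alikes about, which are no part of the job. There is more than one size of the bin; the job needs the larger.

How it is judged (in metres and radians):
On the way, in this order (a step that is already met when the one before it is completed fails the run):
1. the tray is lifted and tipped (angle between tray's own z axis and vertical above 0.3 rad and height (world z) of tray above 0.05 m), for 0.05 s.
2. all three beads lie in the bin (x of bead_1_center in the frame of bin between -0.058 and 0.058 m and y of bead_1_center in the frame of bin between -0.062 and 0.062 m and z of bead_1_center in the frame of bin between 0 and 0.05 m and x of bead_2_center in the frame of bin between -0.058 and 0.058 m and y of bead_2_center in the frame of bin between -0.062 and 0.062 m and z of bead_2_center in the frame of bin between 0 and 0.05 m and x of bead_3_center in the frame of bin between -0.058 and 0.058 m and y of bead_3_center in the frame of bin between -0.062 and 0.062 m and z of bead_3_center in the frame of bin between 0 and 0.05 m), for 0.2 s.
3. the empty tray stands flat on the table, let go (height (world z) of tray between -0.004 and 0.006 m and angle between tray's own z axis and vertical below 0.08 rad and linear speed of tray below 0.02 m/s and contact force between the fingers and tray below 0.1 N), for 0.2 s.
4. the label holder is behind the lip and pressed home (x of label_holder in the frame of pocket between -0.004 and 0.004 m and y of label_holder in the frame of pocket between -0.006 and 0.006 m and angle between label_holder's own z axis and vertical below 0.12 rad and value of joint foot above 0.0065 m), for 0.2 s.
At the end, for the whole second after the job is handed in: Beads in the bin; tray flat on the table, released, at rest; label holder upright behind the lip (4 mm across, 6 mm along, 0.12 rad), lower edge within 3 mm of home, spring foot down over 6.5 mm, fingers on the holder with over 2 N (all of step 2 and all of step 3 and all of step 4 and z of label_holder in the frame of pocket between -0.003 and 0.003 m and contact force between the fingers and label_holder above 2 N); the arm keeps its last pose, push and grip.
It fails at once if the graphite block or the tweezers are moved by more than 4 cm (distance of any of graphite, tweezers from where it was at the start of the episode above 0.04 m).
It also fails if it takes over 69 s, if anything falls off the work surface, if the arm or the gripper's body presses on something with over 40 N, if the wrist force passes 120 N, or if a joint passes its speed limit or range.

## Robot

A 6-joint arm with a two-finger parallel gripper is mounted at the origin on a cart in front of the work surface, level with it; the furniture and walls round the work are solid. World frame = base frame: x ahead of the robot, y to its left, z up, the work surface at z = 0. Lengths are in m, angles in degrees, forces in N, time in s.
With the tool pointing down it reaches from about 0.4 to 0.825 m from the base axis. Payload 7 kg.
Tool frame: the origin (TCP) lies on the centre line of the jaws, within the pads' length; the fingertips stand 11 mm ahead of it and the grasp point (between the pads) lies 8 mm behind it; z points along the fingers, y is the line along which they close (so a half turn about z gives the same grasp; the last joint's range is limited). The gripper opens to 88 mm and grips with 3 to 60 N. Pads are 19 mm wide; open, the fingers measure 130 mm over their backs; the gripper's body (78 mm by 193 mm) begins 47 mm behind the grasp point.
Start: joints at [91.221, 20.546, 0.682, 0, -70.136, -16.507], TCP at [0.178, 0.651, 0.238] pointing down, gripper open.
Joint ranges: [-176.03, 176.03], [-82.01, 121.73], [-58.28, 71.71], [-173.87, 95.51], [-174.79, -0.11], [-173.66, 173.66]. Speed limits (degrees/s): [136.94, 136.94, 172.46, 180, 180, 180].

## Interface

Orientations are given as [roll, pitch, yaw] about the fixed x, y, z axes, in that order (R = Rz(yaw) Ry(pitch) Rx(roll)).
In Python, from plant import r, capture, camera_model, job gives the robot as it stands.
- The arm moves only by the tool drive_tool, never from a script. Its argument "increments" is a list that holds one entry, the list of rows, each a list of 5 numbers: the gripper's target within -1 to 1 (fully open at 1, half-way at 0, shut at -1), then the shift along the tool's x, y, z scaled (see below), then the turn about the tool's z scaled (see below). In form: [[[gripper, tx, ty, tz, roll], ...]]. A call has 1 to 5 rows; each row is the pose to reach, as a shift and turn from the pose commanded when the call began, along the tool's axes at that moment, turning the shorter way round; what a row does not reach only later rows make up. The controller multiplies each number of a shift by 120 mm and each number of a turn by 360 degrees. A row lasts 1/8 s, in which the tool goes at most 62.5 mm and 10.7 degrees, less where a joint would pass 70% of its speed; a pose out of reach is approached as far as the arm can. A call with a number of a shift or a turn outside -1 to 1 is refused whole. A call with a gripper value outside its range is refused whole. The fingers move at their own pace and stop on an object; "squeeze" is the grip in N (left out, the last holds). Time passes only in rows, so rows that repeat a pose let the fingers close. It gives the time, the measured TCP pose, the force, the opening and the grip force at its end, in the units of the state.
- r.get_state(): the state, without advancing time (a new reading comes with each control period).
- capture(name): name is "scene" or "side" or "wrist"; returns the picture (384x512x3 uint8, red, green, blue); there is no depth.
- camera_model(name): a dict with "camera_matrix" (3x3 intrinsics, pixels), "k1" (the pictures are not rectified: a ray, as slopes to the right and down, at radius r is drawn at 1 + k1 r^2 times it, then the intrinsics apply), "rvec" (rotation vector, rad) and "tvec" (3), from world to camera coordinates, as OpenCV has them. Camera axes: x right, y down, z forward; pixel columns grow to the right and rows downward; lengths in m; the calibration is good to about 2 mm. A picture is of the moment at which its call begins: read the wrist's pose just before it. camera_model takes no time and is no camera call; for the wrist camera it gives the pose at the moment of the call.
- job.close_job(): hands the job in; it is judged then, once.
The state is a dict: "time_s": time; "joints": joint angles; "qd": joint speeds; "joint_torque": joint torques, N m; "tcp_pos": TCP position; "eef_rot": TCP orientation; "contact_force": force on the tool from outside, world axes, zero at the start; "moment": the same for the moment, N m; "gripper_width": finger opening in m; "gripper_force": force on a finger pad.
Only numpy, scipy, OpenCV 4.12 (cv2) and the standard library are available. Lean on these libraries where they do the work, as an engineer would, in place of code of your own. Each camera call takes 0.05 s, during which the arm holds its last target. There are 200 camera calls.

## Working session

There is one attempt and no reset: what is moved stays moved. The work goes in short steps, Python scripts to look and compute and a tool call to move; the robot and the scene stay as the last step left them, time stands still between calls to the robot, and variables do not carry over. Pictures are saved under pics/ and viewed, at most 10 in all, crops included, and the job is handed in when it is done.

Besides the shell and the picture viewer there is one more tool, called as a command line: name --argument value ..., lists and objects as JSON in quotes. drive_tool: Moves the arm, as the interface text tells. Its arguments: {"type":"object","properties":{"increments":{"type":"array"},"squeeze":{"type":"number"}},"required":["increments"]}

```bash
mkdir -p pics; ls
python3 - <<'E'
from plant import r,capture,camera_model,job
import cv2,numpy as np
print(r.get_state())
for n in ("scene","side","wrist"):
    m=camera_model(n); print(n,m)
    im=capture(n); cv2.imwrite(f"pics/{n}0.png",cv2.cvtColor(im,cv2.COLOR_RGB2BGR))
a=cv2.imread("pics/scene0.png");
cv2.imwrite("pics/scene0b.png",cv2.resize(a,(800,600),interpolation=cv2.INTER_CUBIC))
a=cv2.imread("pics/side0.png");
cv2.imwrite("pics/side0b.png",cv2.resize(a,(800,600),interpolation=cv2.INTER_CUBIC))
E
```

```text
pics
{'time_s': 0.0, 'joints': array([ 9.12196295e+01,  2.05912956e+01,  6.35071146e-01, -2.24682743e-02,
       -7.01350149e+01, -1.65036638e+01]), 'qd': array([ 0.06057452,  0.02304331, -0.003605  , -0.07430603,  0.07865815,
       -0.01668582]), 'joint_torque': array([ 1.02587685e-03, -5.82712555e+01,  2.93052328e+01,  6.99737236e+00,
        6.85914667e-03, -1.48736490e-04]), 'tcp_pos': array([0.17785548, 0.6506678 , 0.23662671]), 'eef_rot': array([ 1.79906519e+02, -5.67028346e-03, -1.52916813e+01]), 'contact_force': array([ 1.34164213e-04, -4.73044672e-01,  2.85161477e-02]), 'moment': array([ 0.01202495, -0.01447758, -0.02215989]), 'gripper_force': 0.0, 'gripper_width': 0.08792065353758632}
scene {'camera_matrix': array([[498.12340991,   0.        , 251.98295942],
       [  0.        , 498.12340991, 187.2648265 ],
       [  0.        ,   0.        ,   1.        ]]), 'k1': 0.06707850150852071, 'rvec': array([ 2.11969971, -1.19817454,  0.49823239]), 'tvec': array([-0.23662698,  0.40280934,  1.37036476])}
side {'camera_matrix': array([[414.01137528,   0.        , 258.60385918],
       [  0.        , 414.01137528, 196.95540007],
       [  0.        ,   0.        ,   1.        ]]), 'k1': -0.03261822675059103, 'rvec': array([ 2.12464496, -0.54815022,  0.30692625]), 'tvec': array([-0.43774876,  0.26378838,  0.95874237])}
wrist {'camera_matrix': array([[313.92271084,   0.        , 252.04810234],
       [  0.        , 313.92271084, 189.86454724],
       [  0.        ,   0.        ,   1.        ]]), 'k1': 0.020723668287062375, 'rvec': array([-1.78528602,  2.33735714,  0.34487896]), 'tvec': array([ 0.67366842, -0.03578889,  0.39213609])}
```

View pics/scene0b.png

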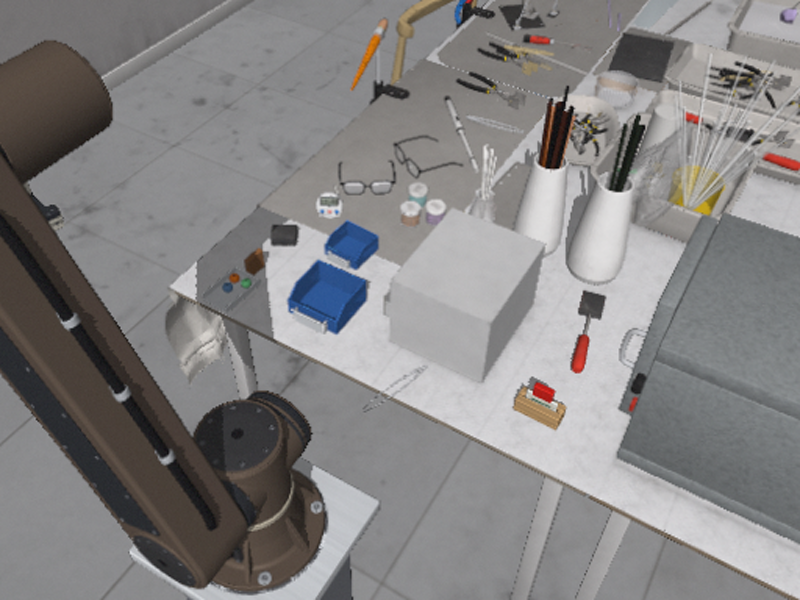

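View pics/side0b.png

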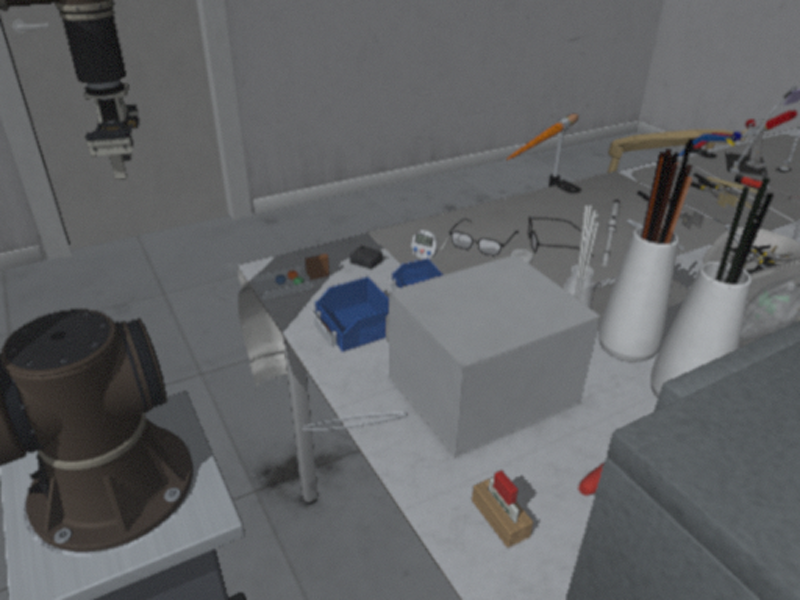

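The scene view shows the tray with its beads at about (237,282), its brown grip at (255,260), the large bin at (328,297) with its pocket at (309,318), and the holder in its stand at (541,393). The side view shows the same things.

```bash
cat > h.py <<'E'
from plant import r,capture,camera_model,job
import cv2,numpy as np
from scipy.optimize import least_squares
def ray(m,uv):
    uv=np.atleast_2d(np.array(uv,float));K=m["camera_matrix"]
    d=(uv-K[:2,2])/K[0,0]; p=d.copy()
    for _ in range(20): p=d/(1+m["k1"]*(p**2).sum(1,keepdims=True))
    R=cv2.Rodrigues(np.array(m["rvec"]))[0]; t=np.array(m["tvec"])
    return -R.T@t,(np.c_[p,np.ones(len(p))])@R
def onz(m,uv,z):
    c,d=ray(m,uv); z=np.atleast_1d(z); return c+d*((z-c[2])/d[:,2])[:,None]
def proj(m,P):
    P=np.atleast_2d(P);R=cv2.Rodrigues(np.array(m["rvec"]))[0]
    q=P@R.T+np.array(m["tvec"]); s=q[:,:2]/q[:,2:]
    return s*(1+m["k1"]*(s**2).sum(1,keepdims=True))*m["camera_matrix"][0,0]+m["camera_matrix"][:2,2]
def snap(n,f,crop=None,size=(800,600)):
    m=camera_model(n); im=cv2.cvtColor(capture(n),cv2.COLOR_RGB2BGR)
    cv2.imwrite(f"pics/{f}_raw.png",im)
    if crop: x,y,w,h=crop; im=im[y:y+h,x:x+w]
    cv2.imwrite(f"pics/{f}.png",cv2.resize(im,size,interpolation=cv2.INTER_CUBIC)); np.save(f"pics/{f}.npy",m,allow_pickle=True); return m
E
python3 - <<'E'
from h import *
m=camera_model("scene");k=.64
pts={"tray c":(237,282,.01),"grip":(255,260,.05),"pocket":(309,318,.03),"binTL":(317,262,.065),"binR":(367,292,.065),"holder":(543,390,.07),"tweez":(395,388,.005),"drawer":(465,265,.186)}
for n,(u,v,z) in pts.items(): print(n,onz(m,(u*k,v*k),z)[0].round(3))
print(camera_model("wrist")["tvec"], ray(camera_model("wrist"),(256,192)))
a=cv2.imread("pics/wrist0.png");cv2.imwrite("pics/wrist0b.png",cv2.resize(a,(800,600),interpolation=cv2.INTER_CUBIC))
E
```

```text
tray c [0.439 0.399 0.01 ]
grip [0.487 0.379 0.05 ]
pocket [0.42  0.186 0.03 ]
binTL [0.542 0.247 0.065]
binR [0.521 0.103 0.065]
holder [ 0.472 -0.325  0.07 ]
tweez [ 0.372 -0.057  0.005]
drawer [ 0.589 -0.088  0.186]
[ 0.67378798 -0.03576822  0.39211546] (array([0.25411803, 0.62992554, 0.38424209]), array([[-0.29034095,  0.06402972, -0.9548859 ]]))
```

View pics/wrist0b.png

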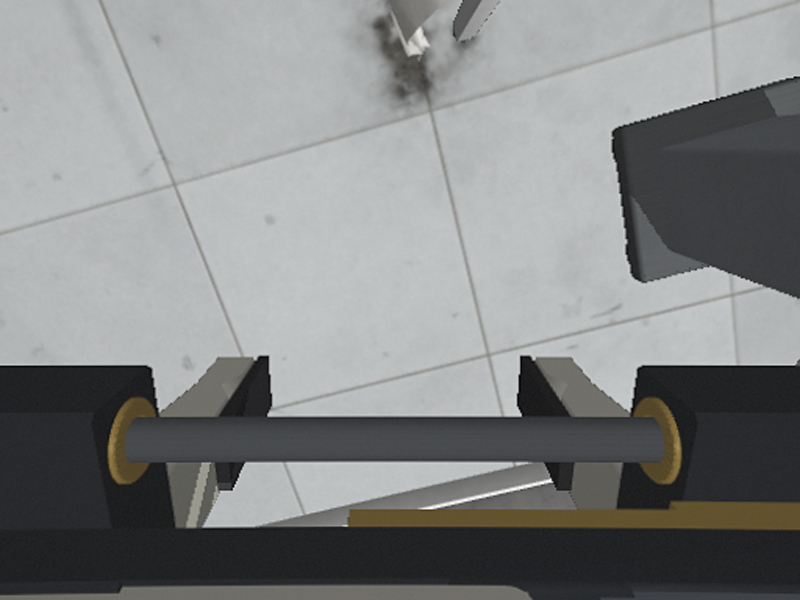

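The wrist view shows only the floor, with no object in it. The camera sits on the tool's +x side, so I am moving over the tray and bin.

drive_tool --increments '[[[1, 0.4, 0.3, 0, 0], [1, 0.75, 0.55, 0, 0], [1, 0.97, 0.69, 0, 0], [1, 0.97, 0.69, 0, 0]]]'

```text
time_s: 0.65
tcp_pos: [0.2696, 0.5389, 0.2379]
eef_rot: [-180.0, 0.0, -15.4]
contact_force: [-0.8, 1.0, -0.1]
gripper_width: 0.088
gripper_force: 0.0
```

drive_tool --increments '[[[1, 0.4, 0.3, 0, 0], [1, 0.75, 0.55, 0, 0], [1, 0.97, 0.69, 0, 0], [1, 0.97, 0.69, 0, 0]]]'

```text
time_s: 1.15
tcp_pos: [0.3597, 0.429, 0.2376]
eef_rot: [180.0, 0.0, -15.4]
contact_force: [0.1, 0.7, -0.1]
gripper_width: 0.0875
gripper_force: 0.0
```

drive_tool --increments '[[[1, 0.4, 0.3, 0, 0], [1, 0.75, 0.55, 0, 0], [1, 0.97, 0.69, 0, 0], [1, 0.97, 0.69, 0, 0], [1, 0.97, 0.69, 0, 0]]]'

```text
time_s: 1.78
tcp_pos: [0.449, 0.3203, 0.2374]
eef_rot: [180.0, 0.0, -15.3]
contact_force: [0.0, 1.5, 0.3]
gripper_width: 0.0877
gripper_force: 0.0
```

Run:
```python
from h import *
s=r.get_state();print(s["time_s"],s["tcp_pos"],s["eef_rot"],s["joints"])
snap("wrist","w1")
```

```text
1.775 [0.44901161 0.32031634 0.23735911] [ 1.79994698e+02  1.17289245e-02 -1.52713182e+01] [ 5.58460390e+01  8.96348965e+00 -1.50444301e+01 -1.02695761e-02
 -6.60008932e+01  1.88868209e+01]
```

View pics/w1.png

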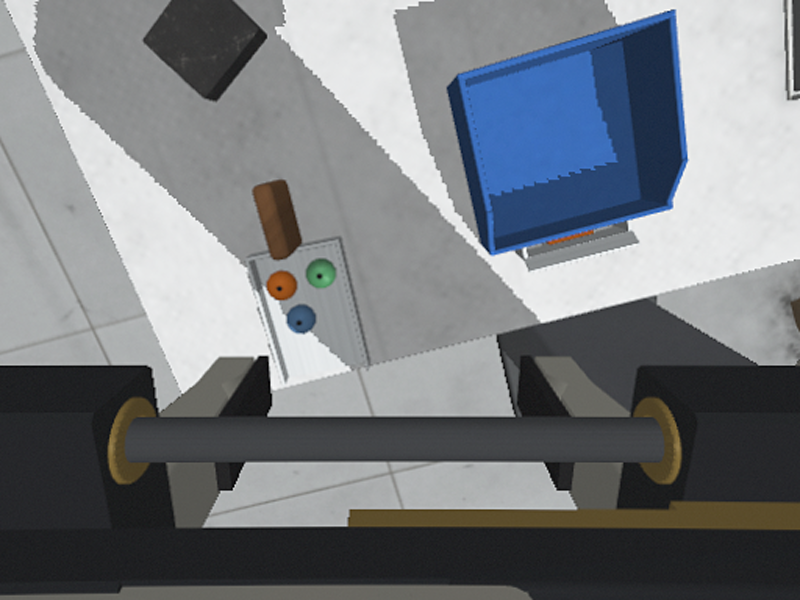

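The wrist view shows the tray, with its grip top at about (262,185) to (285,258). Its wall-top back corners are at (247,258) and (341,237), and its mouth corners at (277,388) and (367,367). It also shows the bin, with rim corners at (460,73), (675,11), (686,158), (671,207) and (491,253), and the lip edge from (528,269) to (638,240).

```bash
cat >> h.py <<'E'
def fit(m,uv,B,x0,z=0):
    B=np.array(B,float)/1000;uv=np.array(uv,float)
    def f(p):
        c,s=np.cos(p[2]),np.sin(p[2])
        P=np.c_[p[0]+c*B[:,0]-s*B[:,1],p[1]+s*B[:,0]+c*B[:,1],B[:,2]+z]
        return (proj(m,P)-uv).ravel()
    o=least_squares(f,x0,loss="soft_l1",f_scale=1.5); return o.x,f(o.x).reshape(-1,2).round(1)
def load(f): return np.load(f"pics/{f}.npy",allow_pickle=True).item()
E
python3 - <<'E'
from h import *
m=load("w1");k=.64
t,rt=fit(m,np.array([(247,258),(341,237),(277,388),(367,367),(253,187),(273,181)])*k,[(55,37,18),(55,-37,18),(-55,37,0),(-55,-37,0),(106,7,55),(106,-7,55)],[.41,.41,-.3])
b,rb=fit(m,np.array([(460,73),(675,11),(686,158),(671,207),(491,253),(583,254)])*k,[(60,64,65),(60,-64,65),(-25,-64,65),(-60,-64,42),(-60,64,42),(-78,0,41)],[.48,.18,-.1])
for n,p,q in(("tray",t,rt),("bin",b,rb)): print(n,p[:2].round(4),np.degrees(p[2]).round(1),q.tolist())
c,s=np.cos(t[2]),np.sin(t[2]);g=t[:2]+.083*np.array([c,s]);print("grip",g)
T=np.array([(106,7,55),(106,-7,55),(54,-7,55),(54,7,55),(-55,37,18),(-55,-37,18),(106,-7,0)])/1000
P=np.c_[t[0]+c*T[:,0]-s*T[:,1],t[1]+s*T[:,0]+c*T[:,1],T[:,2]];print((proj(m,P)/k).round(0).tolist())
print("beads",onz(m,np.array([(321,272),(282,285),(301,318)])*k,.014).round(3).tolist())
E
```

```text
tray [0.4192 0.399 ] -6.2 [[-1.8, -0.5], [-0.7, 3.3], [2.9, -7.4], [-0.5, -1.9], [0.2, -0.0], [0.8, 1.6]]
bin [0.496  0.1882] -0.4 [[-2.1, -0.6], [0.6, -2.0], [1.0, -0.1], [1.0, 0.9], [-1.0, 1.4], [-0.3, 1.5]]
grip [0.50166835 0.39006909]
[[253.0, 187.0], [274.0, 184.0], [292.0, 260.0], [272.0, 263.0], [277.0, 386.0], [365.0, 373.0], [291.0, 178.0]]
beads [[0.451, 0.378, 0.014], [0.449, 0.411, 0.014], [0.419, 0.405, 0.014]]
```

Run:
```python
from h import *
m=load("w1");k=.64
uv=np.array([(247,258),(341,237),(277,388),(367,367),(253,187),(273,181)])*k
t,rt=fit(m,uv,[(55,37,18),(55,-37,18),(-55,37,18),(-55,-37,18),(106,7,55),(106,-7,55)],[.41,.41,-.1])
print(t[:2].round(4),np.degrees(t[2]).round(1),rt.tolist(),(t[:2]+.083*np.array([np.cos(t[2]),np.sin(t[2])])).round(4))
# table edge
print(onz(m,np.array([(367,366),(500,335)])*k,0).round(3).tolist())
a=cv2.imread("pics/w1_raw.png")[100:256,140:260];cv2.imwrite("pics/c1.png",cv2.resize(a,(600,780)[0:1]+(590,) if 0 else (460,598),interpolation=cv2.INTER_CUBIC))
```

```text
[0.4201 0.3973] -5.2 [[-1.3, -1.0], [-0.5, 1.8], [1.7, -1.8], [0.5, 2.5], [-0.3, -1.0], [0.2, 0.5]] [0.5027 0.3898]
[[0.358, 0.368, 0.0], [0.356, 0.253, 0.0]]
```

View pics/c1.png

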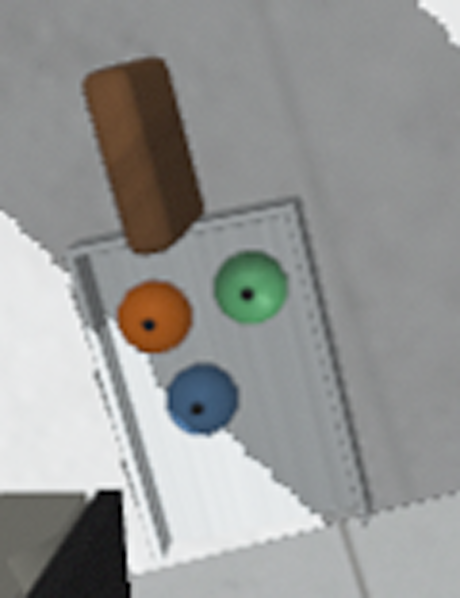

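The crop confirms the tray pose: yaw is about -5.3°, the grip is near (0.503, 0.390), and the beads are in the rear half of the pan.

drive_tool --increments '[[[1, 0.14, -0.34, 0.1, -0.014], [1, 0.28, -0.68, 0.4, -0.028], [1, 0.28, -0.68, 0.8, -0.028], [1, 0.28, -0.68, 0.9, -0.028], [1, 0.28, -0.68, 0.9, -0.028]]]'

```text
time_s: 2.45
tcp_pos: [0.5028, 0.3897, 0.1297]
eef_rot: [179.9, 0.0, -5.1]
contact_force: [-0.7, 0.1, 0.4]
gripper_width: 0.0876
gripper_force: 0.0
```

Run:
```python
from h import *
s=r.get_state();print(s["tcp_pos"],s["eef_rot"])
y=np.radians(s["eef_rot"][2]);d=np.array([.5027,.3898])-s["tcp_pos"][:2]
print("tx,ty mm",1000*(d@[np.cos(y),np.sin(y)]),1000*(d@[np.sin(y),-np.cos(y)]))
```

```text
[0.50280758 0.38966458 0.12971953] [ 1.79939866e+02  8.19285471e-03 -5.14358649e+00]
tx,ty mm -0.11928871083360142 -0.12522623023322504
```

drive_tool --increments '[[[1, 0, 0, 0.3, 0], [1, 0, 0, 0.6, 0], [1, 0, 0, 0.83, 0], [1, 0, 0, 0.83, 0]]]' --squeeze 60

```text
time_s: 2.95
tcp_pos: [0.5031, 0.3894, 0.0305]
eef_rot: [180.0, 0.0, -5.2]
contact_force: [-0.6, 0.2, 0.5]
gripper_width: 0.0877
gripper_force: 0.0
```

drive_tool --increments '[[[-0.4, 0, 0, 0, 0], [-0.6, 0, 0, 0, 0], [-0.8, 0, 0, 0, 0], [-1, 0, 0, 0, 0], [-1, 0, 0, 0, 0]]]'

```text
time_s: 3.58
tcp_pos: [0.5033, 0.3893, 0.0301]
eef_rot: [-180.0, -0.0, -5.2]
contact_force: [-0.8, 0.5, -0.4]
gripper_width: 0.0434
gripper_force: 0.0
```

drive_tool --increments '[[[-1, 0, 0, 0, 0], [-1, 0, 0, -0.05, 0], [-1, 0, 0, -0.15, 0], [-1, 0, 0, -0.25, 0], [-1, 0, 0, -0.25, 0]]]'

```text
time_s: 4.2
tcp_pos: [0.5038, 0.39, 0.0616]
eef_rot: [-179.9, -0.1, -5.2]
contact_force: [0.1, 0.3, -2.0]
gripper_width: 0.0132
gripper_force: 60.0
```

Run:
```python
from h import *
m=snap("scene","s2");p=proj(m,[.45,.385,.04])[0].astype(int)
a=cv2.imread("pics/s2_raw.png")[p[1]-50:p[1]+40,p[0]-60:p[0]+60]
b=cv2.imread("pics/s2_raw.png")
m=snap("side","s3");p=proj(m,[.45,.385,.04])[0].astype(int)
c=cv2.imread("pics/s3_raw.png")[p[1]-50:p[1]+40,p[0]-60:p[0]+60]
z=cv2.resize(np.vstack([a,c]),None,fx=3.3,fy=3.3,interpolation=cv2.INTER_CUBIC);cv2.imwrite("pics/s23.png",z);print(z.shape)
```

```text
(594, 396, 3)
```

View pics/s23.png

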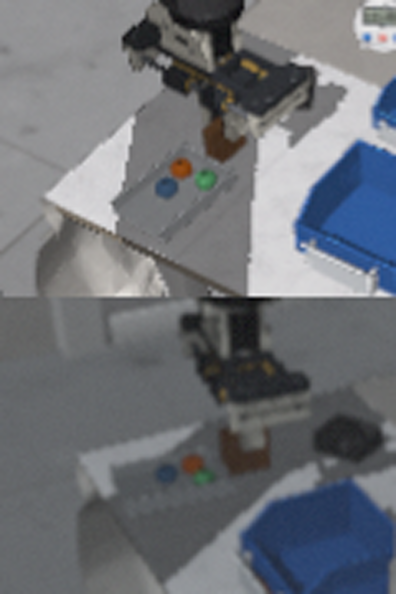

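The crops show the tray held level in the gripper with all three beads still in it. I'll check its height from the bead positions.

```bash
cat >> h.py <<'E'
def blob(im,hl,hh,c,R=40,s=110):
    h=cv2.cvtColor(im,cv2.COLOR_BGR2HSV);M=cv2.inRange(h,(hl,s,30),(hh,255,255));K=np.zeros_like(M)
    c=np.int32(c);cv2.circle(K,tuple(int(v) for v in c),R,255,-1);n,_,st,ce=cv2.connectedComponentsWithStats(M&K)
    if n<2:return None,0
    i=1+st[1:,4].argmax();return ce[i],st[i,4]
def tri(ms,uvs):
    A=np.zeros((3,3));q=np.zeros(3)
    for m,u in zip(ms,uvs):
        c,d=ray(m,u);d=d[0]/np.linalg.norm(d[0]);Pm=np.eye(3)-np.outer(d,d);A+=Pm;q+=Pm@c
    return np.linalg.solve(A,q)
E
python3 - <<'E'
from h import *
a,b=cv2.imread("pics/scene0.png"),cv2.imread("pics/side0.png");a2,b2=cv2.imread("pics/s2_raw.png"),cv2.imread("pics/s3_raw.png")
ms=[camera_model("scene"),camera_model("side")]
for n,hl,hh,P in(("green",50,80,(.451,.378,.014)),("orange",5,16,(.449,.411,.014))):
  for I,z in(((a,b),0),((a2,b2),.03)):
    c=[blob(i,hl,hh,proj(m,np.array(P)+[0,0,z])[0],10) for i,m in zip(I,ms)]
    print(n,[x[1] for x in c],tri(ms,[x[0] for x in c]).round(4))
E
```

```text
green [np.int32(16), 0] [nan nan nan]
green [np.int32(18), 0] [nan nan nan]
orange [np.int32(32), np.int32(18)] [0.4503 0.4175 0.0075]
orange [np.int32(31), np.int32(20)] [0.4513 0.4156 0.0221]
```

drive_tool --increments '[[[-1, 0, 0, 0.07, 0], [-1, 0, 0, 0.12, 0], [-1, 0, 0, 0.13, 0], [-0.4, 0, 0, 0.13, 0], [-0.4, 0, 0, 0.13, 0]]]'

```text
time_s: 4.92
tcp_pos: [0.5031, 0.3891, 0.0438]
eef_rot: [180.0, 0.0, -5.2]
contact_force: [-0.2, 0.8, -0.4]
gripper_width: 0.0245
gripper_force: 0.0
```

drive_tool --increments '[[[-0.4, 0, 0, 0.06, 0], [-0.4, 0, 0, 0.13, 0], [-1, 0, 0, 0.13, 0], [-1, 0, 0, 0.13, 0], [-1, 0, 0, 0.13, 0]]]'

```text
time_s: 5.55
tcp_pos: [0.5032, 0.3893, 0.0287]
eef_rot: [180.0, 0.0, -5.2]
contact_force: [-0.3, -1.0, -2.2]
gripper_width: 0.0142
gripper_force: 60.0
```

drive_tool --increments '[[[-1, 0, 0, 0, 0], [-1, 0, 0, 0, 0], [-1, 0, 0, 0, 0], [-1, 0, 0, 0, 0]]]'

```text
time_s: 6.05
tcp_pos: [0.5032, 0.3893, 0.0288]
eef_rot: [-180.0, -0.0, -5.2]
contact_force: [0.6, 0.2, -2.1]
gripper_width: 0.0138
gripper_force: 60.0
```

drive_tool --increments '[[[-1, 0, 0, -0.1, 0], [-1, 0, 0, -0.3, 0], [-1, 0, 0, -0.6, 0], [-1, 0, 0, -0.88, 0], [-1, 0, 0, -0.97, 0]]]'

```text
time_s: 6.68
tcp_pos: [0.5041, 0.3903, 0.1485]
eef_rot: [-179.8, -0.2, -5.2]
contact_force: [0.2, -0.1, -1.6]
gripper_width: 0.0139
gripper_force: 60.0
```

drive_tool --increments '[[[-1, 0.03, 0.06, 0, 0], [-1, 0.08, 0.18, 0, 0], [-1, 0.16, 0.37, 0, 0], [-1, 0.26, 0.58, 0, 0], [-1, 0.36, 0.81, 0, 0]]]'

```text
time_s: 7.3
tcp_pos: [0.5377, 0.286, 0.1442]
eef_rot: [179.9, 0.1, -5.2]
contact_force: [0.4, 0.4, -1.2]
gripper_width: 0.0137
gripper_force: 60.0
```

drive_tool --increments '[[[-1, 0.1, 0.23, 0, -0.004], [-1, 0.2, 0.44, 0, -0.008], [-1, 0.28, 0.63, 0, -0.013], [-1, 0.34, 0.76, 0, -0.013], [-1, 0.36, 0.81, 0, -0.013]]]'

```text
time_s: 7.92
tcp_pos: [0.5718, 0.1862, 0.1448]
eef_rot: [180.0, 0.0, -0.7]
contact_force: [0.3, 0.1, -1.3]
gripper_width: 0.0136
gripper_force: 60.0
```

Run:
```python
from h import *
s=r.get_state();print(s["tcp_pos"],s["eef_rot"],s["moment"])
ms=[snap("scene","a1"),snap("side","a2")]
y=np.radians(s["eef_rot"][2]);o=s["tcp_pos"]
for n,hl,hh,dx,dy in(("green",50,85,-.0535,.007),("orange",5,16,-.0535,.025)):
    P=o+[dx,dy,-.018]
    c=[blob(cv2.imread(f"pics/{f}_raw.png"),hl,hh,proj(m,P)[0],14,80) for f,m in zip(("a1","a2"),ms)]
    print(n,P,[x[1] for x in c], tri(ms,[x[0] for x in c]) if all(x[1] for x in c) else None)
```

```text
[0.57180241 0.18617174 0.14477943] [ 1.79976068e+02  3.44214624e-02 -6.56139736e-01] [ 0.04136926 -0.08501052 -0.00548465]
green [0.51830241 0.19317174 0.12677943] [np.int32(26), np.int32(17)] [0.51639714 0.16950256 0.13061666]
orange [0.51830241 0.21117174 0.12677943] [np.int32(42), np.int32(39)] [0.51661249 0.20587638 0.12548388]
```

drive_tool --increments '[[[-1, 0, 0, 0, 0], [-1, 0, 0, 0, 0]]]' --squeeze 25

```text
time_s: 8.28
tcp_pos: [0.5715, 0.1886, 0.1451]
eef_rot: [-180.0, -0.0, -0.5]
contact_force: [-0.7, 0.1, -1.6]
gripper_width: 0.0139
gripper_force: 25.0
```

drive_tool --increments '[[[-1, 0, 0, 0, 0], [-1, 0, 0, 0, 0]]]' --squeeze 15

```text
time_s: 8.52
tcp_pos: [0.5716, 0.1882, 0.1452]
eef_rot: [-180.0, -0.0, -0.5]
contact_force: [0.5, 0.7, -1.2]
gripper_width: 0.0139
gripper_force: 15.0
```

```bash
cat > chk.py <<'E'
from h import *
import sys
s=r.get_state();print(s["tcp_pos"],s["moment"],s["gripper_force"])
ms=[camera_model("scene"),camera_model("side")];I=[cv2.cvtColor(capture(n),cv2.COLOR_RGB2BGR) for n in("scene","side")]
for n,hl,hh in(("green",50,85),("orange",5,16)):
  P=np.array([.516,.188,.10]);c=[blob(i,hl,hh,proj(m,P)[0],45,80) for i,m in zip(I,ms)]
  print(n,[x[1] for x in c], tri(ms,[x[0] for x in c]).round(3) if all(x[1] for x in c) else None)
for i,n in zip(I,("sc","si")): cv2.imwrite(f"pics/chk_{n}.png",i)
E
python3 chk.py
```

```text
[0.57157717 0.18815394 0.14516374] [ 0.018256   -0.06452562 -0.00459515] 14.999253898859024
green [np.int32(27), np.int32(16)] [0.517 0.173 0.13 ]
orange [np.int32(70), np.int32(90)] [0.556 0.191 0.147]
```

Still level (green at z 0.13), so I am lowering the grip force further.

drive_tool --increments '[[[-1, 0, 0, 0, 0], [-1, 0, 0, 0, 0]]]' --squeeze 10

```text
time_s: 8.88
tcp_pos: [0.5717, 0.1878, 0.1452]
eef_rot: [-180.0, -0.0, -0.5]
contact_force: [-0.4, -1.2, -1.3]
gripper_width: 0.0137
gripper_force: 10.0
```

```bash
python3 chk.py
```

```text
[0.5716829  0.18781263 0.14516984] [-0.01432775 -0.14066726 -0.02078072] 9.999217540025711
green [np.int32(25), np.int32(17)] [0.517 0.172 0.131]
orange [np.int32(70), np.int32(88)] [0.556 0.19  0.147]
```

drive_tool --increments '[[[-1, 0, 0, 0, 0], [-1, 0, 0, 0, 0]]]' --squeeze 7.5

```text
time_s: 9.22
tcp_pos: [0.5717, 0.1878, 0.1452]
eef_rot: [-180.0, 0.0, -0.5]
contact_force: [0.3, 0.2, -2.1]
gripper_width: 0.0138
gripper_force: 7.5
```

```bash
python3 chk.py
```

```text
[0.57166525 0.18781625 0.14516887] [-0.05334089 -0.09497829 -0.03300433] 7.499260380864143
green [np.int32(25), np.int32(17)] [0.517 0.172 0.13 ]
orange [np.int32(70), np.int32(90)] [0.556 0.19  0.147]
```

drive_tool --increments '[[[-1, 0, 0, 0, 0], [-1, 0, 0, 0, 0]]]' --squeeze 6

```text
time_s: 9.57
tcp_pos: [0.5716, 0.1878, 0.1451]
eef_rot: [180.0, 0.0, -0.5]
contact_force: [0.2, 1.0, -1.4]
gripper_width: 0.0142
gripper_force: 6.0
```

```bash
python3 chk.py
```

```text
[0.57163324 0.18780623 0.14514968] [-0.03610943 -0.08684126  0.0420739 ] 5.999979749321938
green [np.int32(27), np.int32(17)] [0.523 0.174 0.121]
orange [np.int32(66), np.int32(84)] [0.555 0.189 0.147]
```

drive_tool --increments '[[[-1, 0, 0, 0, 0], [-1, 0, 0, 0, 0]]]' --squeeze 5

```text
time_s: 9.93
tcp_pos: [0.5717, 0.1879, 0.1452]
eef_rot: [180.0, -0.0, -0.5]
contact_force: [0.6, 0.3, -1.2]
gripper_width: 0.0137
gripper_force: 5.0
```

```bash
python3 chk.py
```

```text
[0.57165449 0.18785477 0.14517385] [-0.01405009 -0.13965182 -0.05832202] 4.999750927090645
green [np.int32(27), np.int32(20)] [0.54  0.176 0.101]
orange [np.int32(62), np.int32(70)] [0.559 0.191 0.144]
```

The tilt is under control and now about 35°.

drive_tool --increments '[[[-1, 0, 0, 0, 0], [-1, 0, 0, 0, 0]]]' --squeeze 4.3

```text
time_s: 10.28
tcp_pos: [0.5717, 0.1878, 0.1452]
eef_rot: [-180.0, -0.0, -0.5]
contact_force: [0.0, -0.1, -1.4]
gripper_width: 0.0138
gripper_force: 4.3
```

```bash
python3 chk.py
```

```text
[0.57166522 0.1878273  0.14517907] [-0.04875068 -0.11866481  0.02154155] 4.300098270177841
green [np.int32(23), np.int32(20)] [0.51  0.17  0.094]
orange [np.int32(62), np.int32(71)] [0.559 0.191 0.143]
```

drive_tool --increments '[[[-1, 0, 0, 0, 0], [-1, 0, 0, 0, 0], [-1, 0, 0, 0, 0]]]' --squeeze 3.8

```text
time_s: 10.75
tcp_pos: [0.5717, 0.1878, 0.1452]
eef_rot: [180.0, -0.0, -0.5]
contact_force: [-0.6, -0.8, -0.9]
gripper_width: 0.0141
gripper_force: 3.8
```

```bash
python3 chk.py
python3 - <<'E'
from h import *
a=cv2.imread("pics/chk_sc.png")[120:240,140:300];b=cv2.imread("pics/chk_si.png")[120:240,140:300]
cv2.imwrite("pics/c4.png",cv2.resize(np.hstack([a,b]),None,fx=2.5,fy=2.5,interpolation=cv2.INTER_CUBIC))
E
```

```text
[0.57166323 0.18783577 0.14518988] [-0.0189512  -0.07846877 -0.02620674] 3.8001664727926254
green [np.int32(12), np.int32(15)] [0.459 0.171 0.02 ]
orange [np.int32(57), np.int32(67)] [0.56  0.191 0.143]
```

View pics/c4.png

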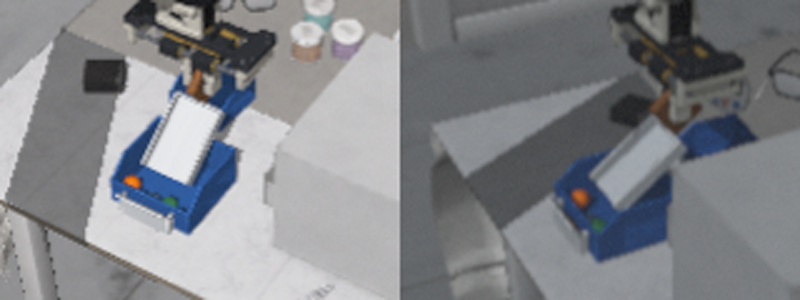

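Both crops show the tray tipped about 45° and looking empty. Orange is in the bin's front-left corner and green is at the front; blue cannot be made out yet. Next I lift out and carry the tray left.

drive_tool --increments '[[[-1, 0, 0, -0.05, 0], [-1, 0, 0, -0.15, 0], [-1, 0, 0, -0.4, 0], [-1, 0, 0, -0.75, 0], [-1, 0, 0, -0.9, 0]]]' --squeeze 12

```text
time_s: 11.48
tcp_pos: [0.5727, 0.1882, 0.2572]
eef_rot: [-179.9, -0.2, -0.5]
contact_force: [0.8, 0.1, -2.0]
gripper_width: 0.0139
gripper_force: 12.0
```

drive_tool --increments '[[[-1, -0.07, -0.15, 0, 0], [-1, -0.15, -0.3, 0, 0], [-1, -0.25, -0.5, 0, 0], [-1, -0.4, -0.75, 0, 0], [-1, -0.45, -0.85, 0, 0]]]'

```text
time_s: 12.1
tcp_pos: [0.5168, 0.2923, 0.2521]
eef_rot: [179.9, 0.1, -0.4]
contact_force: [-0.1, -0.0, -1.3]
gripper_width: 0.0142
gripper_force: 12.0
```

drive_tool --increments '[[[-1, -0.07, -0.15, 0, 0], [-1, -0.15, -0.3, 0, 0], [-1, -0.25, -0.5, 0, 0], [-1, -0.4, -0.75, 0, 0], [-1, -0.45, -0.85, 0, 0]]]'

```text
time_s: 12.72
tcp_pos: [0.4645, 0.3945, 0.2529]
eef_rot: [180.0, 0.0, -0.5]
contact_force: [0.7, -0.7, -1.2]
gripper_width: 0.0139
gripper_force: 12.0
```

Run:
```python
from h import *
s=r.get_state();print(s["time_s"],s["tcp_pos"],s["eef_rot"],s["gripper_width"])
w=load("w1");print("graphite",onz(w,np.array([(212,100),(145,40),(266,35)])*.64,.024).round(3).tolist())
I=[]
for n in("scene","side","wrist"):
    m=camera_model(n);im=cv2.cvtColor(capture(n),cv2.COLOR_RGB2BGR);cv2.imwrite(f"pics/d_{n}.png",im)
    if n!="wrist":
        for q in((.49,.188,.03),s["tcp_pos"]-[.05,0,.05]):
            p=proj(m,q)[0].astype(int);p=np.clip(p,[48,36],[512-48,384-36]);I.append(cv2.resize(im[p[1]-36:p[1]+36,p[0]-48:p[0]+48],(400,300),interpolation=cv2.INTER_CUBIC))
        c,a=blob(im,5,16,proj(m,(.44,.23,.03))[0],12,80);print(n,"orange",c,a,onz(m,c,.014) if a else 0)
cv2.imwrite("pics/d.png",np.vstack([np.hstack(I[:2]),np.hstack(I[2:])]))
```

```text
12.725 [0.46449864 0.39449063 0.25291888] [ 1.79991757e+02  1.29074777e-02 -4.62830741e-01] 0.01393951738506393
graphite [[0.587, 0.411, 0.024], [0.632, 0.439, 0.024], [0.615, 0.362, 0.024]]
scene orange [194.125 191.5  ] 32 [[0.47036925 0.23778822 0.014     ]]
side orange [213.34482759 198.55172414] 29 [[0.47178587 0.23905029 0.014     ]]
```

View pics/d.png

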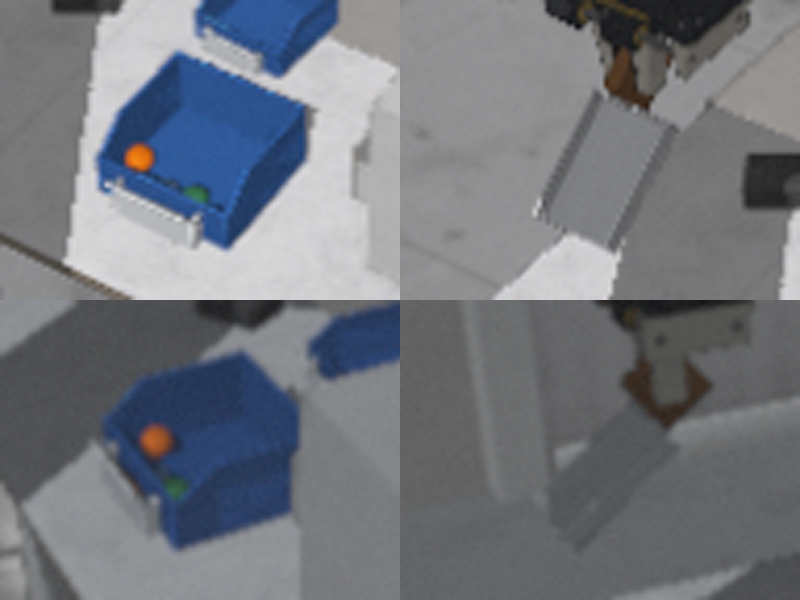

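The tray is empty and tipped about 45°. Orange at (140,158) and green at (195,195) are in the bin, with a dark-blue blob beside green at (172,186). Next I set the tray down by pivoting it on its mouth.

drive_tool --increments '[[[-1, 0, 0, 0.2, 0], [-1, 0, 0, 0.5, 0], [-1, 0, 0, 0.8, 0], [-1, 0, 0, 1, 0], [-1, 0, 0, 1, 0]]]'

```text
time_s: 13.5
tcp_pos: [0.4652, 0.391, 0.1314]
eef_rot: [179.8, 0.1, -0.6]
contact_force: [0.4, -0.3, -0.0]
gripper_width: 0.014
gripper_force: 12.0
```

drive_tool --increments '[[[-1, 0, 0, 0.08, 0], [-1, 0.02, 0, 0.16, 0], [-1, 0.12, 0, 0.25, 0], [-1, 0.24, 0, 0.35, 0], [-1, 0.34, 0, 0.46, 0]]]' --squeeze 4.5

```text
time_s: 14.12
tcp_pos: [0.5076, 0.3925, 0.077]
eef_rot: [-180.0, -0.0, -0.5]
contact_force: [-1.8, 0.7, -0.1]
gripper_width: 0.0139
gripper_force: 4.5
```

drive_tool --increments '[[[-1, 0.08, 0, 0.1, 0], [-1, 0.13, 0, 0.2, 0], [-1, 0.18, 0, 0.3, 0], [-1, 0.21, 0, 0.38, 0], [-1, 0.21, 0, 0.41, 0]]]'

```text
time_s: 14.75
tcp_pos: [0.532, 0.3921, 0.0288]
eef_rot: [180.0, -0.0, -0.5]
contact_force: [-0.5, -2.3, 7.8]
gripper_width: 0.0138
gripper_force: 4.5
```

Run:
```python
from h import *
s=r.get_state();print(s)
I=[]
for n in("scene","side"):
    m=camera_model(n);im=cv2.cvtColor(capture(n),cv2.COLOR_RGB2BGR)
    p=proj(m,s["tcp_pos"]-[.05,0,0])[0].astype(int);I.append(cv2.resize(im[p[1]-36:p[1]+36,p[0]-48:p[0]+48],(400,300),interpolation=cv2.INTER_CUBIC))
cv2.imwrite("pics/e.png",np.hstack(I))
```

```text
{'time_s': 14.75, 'joints': array([ 53.28702643,  29.99762696, -14.35698462,   0.05714488,
       -45.65048918,  36.17220562]), 'qd': array([ 0.03124807,  0.88247882, -1.04222562,  0.38392628,  2.40944009,
       -0.16181528]), 'joint_torque': array([ 1.47668704e+00, -5.81305611e+01,  2.14498347e+01,  4.00274992e+00,
        1.07785877e+00,  4.40211128e-02]), 'tcp_pos': array([0.53199697, 0.39211428, 0.02880779]), 'eef_rot': array([ 1.79971755e+02, -2.99652419e-02, -5.00812557e-01]), 'contact_force': array([-0.53896891, -2.29319032,  7.8009157 ]), 'moment': array([-1.18608756, -0.00833074,  0.01725679]), 'gripper_force': 4.500167146325111, 'gripper_width': 0.013752449201536815}
```

View pics/e.png

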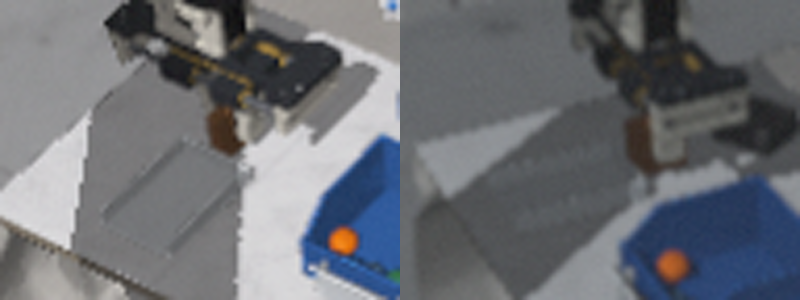

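The tray is flat on the table, so I release it and go up.

drive_tool --increments '[[[-0.3, 0, 0, 0, 0], [0, 0, 0, 0, 0], [0, 0, 0, 0, 0], [0, 0, 0, 0, 0]]]' --squeeze 20

```text
time_s: 15.35
tcp_pos: [0.5315, 0.3923, 0.0288]
eef_rot: [-180.0, -0.0, -0.5]
contact_force: [0.1, 0.3, -0.3]
gripper_width: 0.043
gripper_force: 0.0
```

drive_tool --increments '[[[0, 0, 0, -0.2, 0], [0, 0, 0, -0.5, 0], [0, 0, 0, -0.9, 0], [0, 0, 0, -1, 0]]]'

```text
time_s: 15.85
tcp_pos: [0.5328, 0.3935, 0.1527]
eef_rot: [-179.8, -0.2, -0.5]
contact_force: [-0.2, 0.1, -0.8]
gripper_width: 0.044
gripper_force: 0.0
```

drive_tool --increments '[[[0, 0, 0.2, -0.4, 0], [0, 0, 0.6, -0.8, 0], [0, -0.3, 0.9, -1, 0], [0, -0.5, 1, -1, 0], [0, -0.5, 1, -1, 0]]]'

```text
time_s: 16.48
tcp_pos: [0.4692, 0.2718, 0.2695]
eef_rot: [-179.9, -0.0, -0.5]
contact_force: [0.0, 1.2, 0.0]
gripper_width: 0.0439
gripper_force: 0.0
```

Run:
```python
from h import *
s=r.get_state();print(s["time_s"],s["tcp_pos"],s["eef_rot"],s["gripper_width"],s["joints"])
snap("wrist","f1")
```

```text
16.475 [0.46920902 0.27179655 0.26954775] [-1.79913070e+02 -3.35530612e-02 -5.29098644e-01] 0.04389157800751047 [ 5.07765077e+01  6.81742922e+00 -1.33014093e+01 -3.00046804e-02
 -6.97923397e+01  3.87047616e+01]
```

View pics/f1.png

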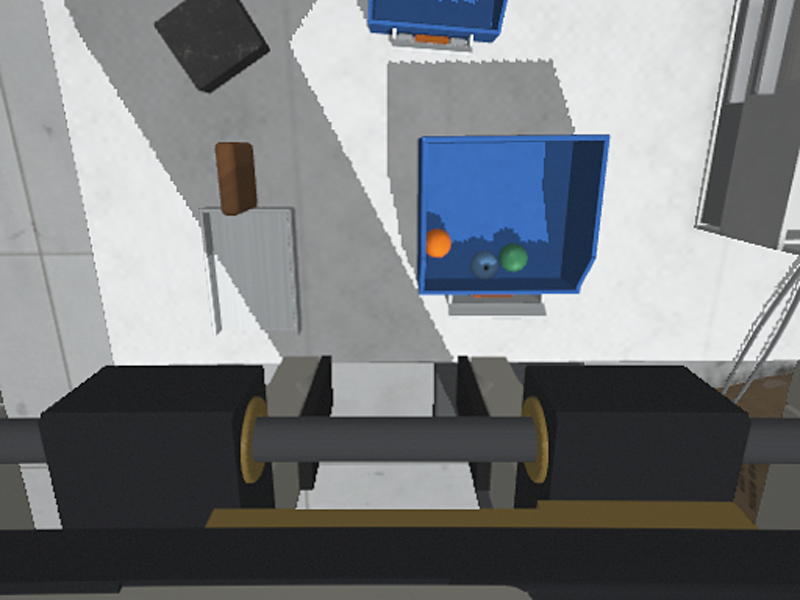

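The wrist view shows all three beads in the bin: orange (438,243), blue (486,264) and green (513,258). The empty tray lies flat at (250,270), and the graphite block has not moved. My picture allowance is used up, so I continue numerically.

Run:
```python
from h import *
m=load("f1");k=.64
b,rb=fit(m,np.array([(420,137),(608,135),(595,258),(579,293),(420,294),(497,315)])*k,[(60,64,65),(60,-64,65),(-25,-64,65),(-60,-64,42),(-60,64,42),(-78,0,41)],[.48,.18,0])
print(b,np.degrees(b[2]),rb.tolist())
c,s=np.cos(b[2]),np.sin(b[2])
print("pocket",b[:2]-.065*np.array([c,s]))
print("lip ends",onz(m,np.array([(448,315),(545,314)])*k,.041).round(4).tolist())
ms=[camera_model("scene"),camera_model("side")];ctr=[]
for m,f in zip(ms,("scene0","side0")):
    im=cv2.imread(f"pics/{f}.png");h=cv2.cvtColor(im,cv2.COLOR_BGR2HSV)
    M=cv2.inRange(h,(0,120,60),(8,255,255))|cv2.inRange(h,(172,120,60),(180,255,255))
    p=proj(m,(.472,-.325,.07))[0];K=np.zeros_like(M);cv2.circle(K,tuple(int(v) for v in p),16,255,-1)
    v,u=np.nonzero(M&K);uv=np.c_[u,v].astype(float);ctr.append(uv.mean(0));print(f,len(uv),cv2.minAreaRect(uv.astype(np.float32)))
    W=cv2.inRange(h,(9,70,60),(25,255,255));K[:]=0;cv2.circle(K,tuple(int(v) for v in p),40,255,-1)
    v,u=np.nonzero(W&K);q=np.c_[u,v].astype(np.float32);R=cv2.boxPoints(cv2.minAreaRect(q));P=onz(m,R,.017);print(" wood",len(q),P[:,:2].round(3).tolist(),cv2.minAreaRect(onz(m,q,.02)[:,:2].astype(np.float32)))
print("red",tri(ms,ctr))
```

```text
[0.49523336 0.18873543 0.00332702] 0.1906240705193787 [[0.0, -0.2], [0.8, -0.8], [0.1, -0.7], [0.0, 0.6], [-1.3, 1.1], [-0.1, 0.5]]
pocket [0.43023372 0.18851918]
lip ends [[0.4182, 0.2281, 0.041], [0.4185, 0.1498, 0.041]]
scene0 114 ((347.6000061035156, 250.8000030517578), (14.310834884643555, 8.049844741821289), 26.56505012512207)
 wood 380 [[0.442, -0.279], [0.504, -0.276], [0.5, -0.372], [0.44, -0.373]] ((0.4695100486278534, -0.3252680003643036), (0.09617381542921066, 0.06126486882567406), 88.30859375)
side0 182 ((323.0487976074219, 311.56097412109375), (20.927284240722656, 10.30746841430664), 51.34019088745117)
 wood 622 [[0.449, -0.278], [0.507, -0.264], [0.501, -0.375], [0.448, -0.384]] ((0.47426918148994446, -0.32735931873321533), (0.10543227195739746, 0.0535176582634449), 89.02406311035156)
red [ 0.47799288 -0.32394498  0.05957463]
```

drive_tool --increments '[[[0, 0, 0.2, -0.05, 0.029], [0, 0, 0.5, -0.1, 0.058], [0, 0, 0.8, -0.1, 0.087], [0, 0, 1, -0.1, 0.116], [0, 0, 1, -0.1, 0.145]]]'

```text
time_s: 17.15
tcp_pos: [0.4698, 0.1518, 0.2801]
eef_rot: [179.9, -0.0, -53.2]
contact_force: [-0.6, -0.2, 0.4]
gripper_width: 0.0439
gripper_force: 0.0
```

drive_tool --increments '[[[0, 0.2, 0.15, 0, 0.028], [0, 0.45, 0.33, 0, 0.056], [0, 0.7, 0.51, 0, 0.083], [0, 0.81, 0.59, 0, 0.104], [0, 0.81, 0.59, 0, 0.104]]]'

```text
time_s: 17.77
tcp_pos: [0.4724, 0.0319, 0.28]
eef_rot: [179.9, -0.0, -90.3]
contact_force: [0.1, -0.1, -0.3]
gripper_width: 0.0438
gripper_force: 0.0
```

drive_tool --increments '[[[0, 0.3, 0, 0, 0], [0, 0.7, 0, 0, 0], [0, 1, 0, 0, 0]]]'

```text
time_s: 18.15
tcp_pos: [0.4721, -0.088, 0.2803]
eef_rot: [180.0, -0.0, -90.0]
contact_force: [-0.3, -0.8, 0.7]
gripper_width: 0.0437
gripper_force: 0.0
```

drive_tool --increments '[[[0, 0.3, 0, 0, 0], [0, 0.7, 0, 0, 0], [0, 1, 0, 0, 0], [0, 1, 0, 0, 0], [0, 1, 0, 0, 0]]]'

```text
time_s: 18.77
tcp_pos: [0.4716, -0.207, 0.2802]
eef_rot: [179.9, 0.0, -90.1]
contact_force: [-0.2, -0.2, 0.8]
gripper_width: 0.044
gripper_force: 0.0
```

Run:
```python
from h import *
s=r.get_state();print(s["time_s"],s["tcp_pos"],s["eef_rot"],s["joints"])
m=snap("wrist","g1");im=cv2.imread("pics/g1_raw.png");h=cv2.cvtColor(im,cv2.COLOR_BGR2HSV)
p=proj(m,(.473,-.325,.07))[0];print("exp",p)
K=np.zeros(im.shape[:2],np.uint8);cv2.circle(K,tuple(int(v) for v in p),70,255,-1)
M=(cv2.inRange(h,(0,120,50),(8,255,255))|cv2.inRange(h,(172,120,50),(180,255,255)))&K
for n,X,z in(("red",M,.082),("wood",cv2.inRange(h,(9,60,50),(25,255,255))&K,.034)):
    v,u=np.nonzero(X);q=np.c_[u,v].astype(np.float32);print(n,len(q),"px",[x.round(0).tolist() for x in (q.min(0),q.max(0))])
    P=onz(m,q,z)[:,:2].astype(np.float32);print(cv2.minAreaRect(P),P.min(0),P.max(0))
```

```text
18.775 [ 0.47164027 -0.20697792  0.28018207] [ 1.79946526e+02  1.18146588e-02 -9.00852932e+01] [-1.83912374e+00  3.84571851e+00 -1.52660782e+01 -1.07624306e-02
 -7.09420142e+01  1.75735504e+00]
exp [250.56326958  55.51995238]
red 582 px [[243.0, 30.0], [256.0, 74.0]]
((0.47399309277534485, -0.3265855610370636), (0.04075273126363754, 0.013218545354902744), 89.46016693115234) [ 0.4674326  -0.34692296] [ 0.4807585 -0.3061751]
wood 2208 px [[233.0, 12.0], [268.0, 98.0]]
((0.47386592626571655, -0.3275609612464905), (0.0914856344461441, 0.03917044401168823), 88.88082122802734) [ 0.45353818 -0.3732877 ] [ 0.49429703 -0.28198224]
```

drive_tool --increments '[[[0, 0.25, 0, 0, 0.001], [0, 0.5, -0.01, 0, 0.002], [0, 0.75, -0.02, 0.1, 0.002], [0, 0.94, -0.02, 0.25, 0.002], [0, 0.94, -0.02, 0.4, 0.002]]]'

```text
time_s: 19.45
tcp_pos: [0.4738, -0.3204, 0.232]
eef_rot: [180.0, -0.0, -90.8]
contact_force: [-0.1, 0.5, 0.2]
gripper_width: 0.0436
gripper_force: 0.0
```

drive_tool --increments '[[[0, 0, 0, 0.2, 0], [0, 0, 0, 0.45, 0], [0, 0, 0, 0.7, 0], [0, 0, 0, 0.9, 0], [0, 0, 0, 0.95, 0]]]'

```text
time_s: 20.08
tcp_pos: [0.473, -0.319, 0.1174]
eef_rot: [179.9, 0.0, -90.8]
contact_force: [0.0, -0.3, -0.6]
gripper_width: 0.0438
gripper_force: 0.0
```

drive_tool --increments '[[[0, 0, 0, 0.15, 0], [0, 0, 0, 0.3, 0], [0, 0, 0, 0.42, 0], [0, 0, 0, 0.48, 0], [0, 0, 0, 0.48, 0]]]'

```text
time_s: 20.7
tcp_pos: [0.4733, -0.3202, 0.0611]
eef_rot: [180.0, 0.0, -90.9]
contact_force: [0.1, 0.3, 0.3]
gripper_width: 0.0438
gripper_force: 0.0
```

drive_tool --increments '[[[-1, 0, 0, 0, 0], [-1, 0, 0, 0, 0], [-1, 0, 0, 0, 0], [-1, 0, 0, 0, 0], [-1, 0, 0, 0, 0]]]' --squeeze 45

```text
time_s: 21.32
tcp_pos: [0.4733, -0.3203, 0.0614]
eef_rot: [-180.0, -0.0, -90.9]
contact_force: [-0.5, -0.1, 1.8]
gripper_width: 0.0138
gripper_force: 45.0
```

Run:
```python
from h import *
s=r.get_state();print(s["tcp_pos"],s["eef_rot"],s["contact_force"],s["moment"],s["gripper_force"],s["gripper_width"])
```

```text
[ 0.47334385 -0.32034003  0.06140376] [-1.79985459e+02 -1.01524950e-02 -9.08811266e+01] [-0.50918831 -0.11058086  1.78915454] [0.30044072 0.0376009  0.03119308] 44.998775124549866 0.013759197183213025
```

drive_tool --increments '[[[-1, 0, 0, -0.1, 0], [-1, 0, 0, -0.3, 0], [-1, 0, 0, -0.55, 0], [-1, 0, 0, -0.8, 0], [-1, 0, 0, -1, 0]]]'

```text
time_s: 21.95
tcp_pos: [0.473, -0.3203, 0.1831]
eef_rot: [-180.0, -0.0, -90.9]
contact_force: [0.7, 0.7, -0.9]
gripper_width: 0.0139
gripper_force: 45.0
```

drive_tool --increments '[[[-1, 0, 0, -0.3, 0], [-1, 0, 0, -0.6, 0], [-1, 0, 0, -0.85, 0], [-1, 0, 0, -0.85, 0]]]'

```text
time_s: 22.45
tcp_pos: [0.4738, -0.3207, 0.2865]
eef_rot: [-179.7, -0.1, -90.9]
contact_force: [0.7, 0.1, -1.7]
gripper_width: 0.0136
gripper_force: 45.0
```

drive_tool --increments '[[[-1, -0.15, 0.015, 0, 0], [-1, -0.4, 0.04, 0, 0], [-1, -0.7, 0.07, 0, 0], [-1, -1, 0.1, 0, 0]]]'

```text
time_s: 22.95
tcp_pos: [0.4618, -0.1984, 0.282]
eef_rot: [179.9, 0.0, -90.9]
contact_force: [0.1, 0.2, -1.1]
gripper_width: 0.0135
gripper_force: 45.0
```

drive_tool --increments '[[[-1, -0.3, 0.03, 0, 0], [-1, -0.6, 0.06, 0, 0], [-1, -0.9, 0.09, 0, 0], [-1, -1, 0.1, 0, 0]]]'

```text
time_s: 23.45
tcp_pos: [0.4517, -0.078, 0.2825]
eef_rot: [179.9, 0.0, -90.8]
contact_force: [0.0, -0.6, -0.7]
gripper_width: 0.0138
gripper_force: 45.0
```

drive_tool --increments '[[[-1, -0.3, 0.03, 0, 0], [-1, -0.6, 0.06, 0, 0], [-1, -0.9, 0.09, 0, 0], [-1, -1, 0.1, 0, 0]]]'

```text
time_s: 23.95
tcp_pos: [0.442, 0.0415, 0.2826]
eef_rot: [179.9, -0.0, -90.8]
contact_force: [0.2, -0.2, -1.1]
gripper_width: 0.0138
gripper_force: 45.0
```

drive_tool --increments '[[[-1, -0.3, 0.03, 0, 0], [-1, -0.6, 0.06, 0, 0], [-1, -0.9, 0.09, 0, -0.001], [-1, -1, 0.1, 0, -0.002], [-1, -1, 0.1, 0, -0.002]]]'

```text
time_s: 24.58
tcp_pos: [0.4324, 0.1604, 0.2827]
eef_rot: [180.0, -0.0, -90.1]
contact_force: [-0.3, -1.6, -1.0]
gripper_width: 0.0136
gripper_force: 45.0
```

Run:
```python
from h import *
s=r.get_state();print(s["time_s"],s["tcp_pos"],s["eef_rot"],s["contact_force"],s["gripper_width"])
# holder in scene/side: red+white check
for n in("scene","side"):
    m=camera_model(n);im=cv2.cvtColor(capture(n),cv2.COLOR_RGB2BGR);cv2.imwrite(f"pics/k_{n}.png",im);h=cv2.cvtColor(im,cv2.COLOR_BGR2HSV)
    M=cv2.inRange(h,(0,120,50),(5,255,255))|cv2.inRange(h,(172,120,50),(180,255,255))
    o=s["tcp_pos"]+[0,-.0063,0];p=proj(m,o)[0]
    K=np.zeros_like(M);cv2.circle(K,tuple(int(v) for v in p),25,255,-1);v,u=np.nonzero(M&K);print(n,len(u),p,u.mean(),v.mean(),u.min(),u.max(),v.min(),v.max())
    B=[(x,y,z-.0534) for x in(-.007,.007) for y in(-.02,.02) for z in(.044,.074)];q=proj(m,np.array(B)+o);print("  exp",q.min(0).round(1),q.max(0).round(1))
```

```text
24.575 [0.43243431 0.16037023 0.28272988] [ 1.79953806e+02 -4.92022896e-02 -9.01053302e+01] [-0.31725685 -1.58393504 -1.03135296] 0.013596947969552674
scene 58 [203.33448943 147.85563936] 205.32758620689654 148.0344827586207 202 208 143 153
  exp [195.9 138.9] [210.4 153.9]
side 73 [208.15190629 135.07862788] 209.4931506849315 133.6027397260274 207 213 127 140
  exp [202.2 124.5] [213.9 142. ]
```

drive_tool --increments '[[[-1, -0.15, 0.007, 0.1, 0], [-1, -0.29, 0.014, 0.35, 0], [-1, -0.29, 0.014, 0.65, 0], [-1, -0.29, 0.014, 0.9, 0], [-1, -0.29, 0.014, 1, 0]]]'

```text
time_s: 25.3
tcp_pos: [0.4303, 0.1944, 0.1612]
eef_rot: [179.9, -0.1, -90.2]
contact_force: [-0.9, -0.9, -0.5]
gripper_width: 0.0138
gripper_force: 45.0
```

drive_tool --increments '[[[-1, 0, 0, 0.15, 0], [-1, 0, 0, 0.32, 0], [-1, 0, 0, 0.45, 0], [-1, 0, 0, 0.48, 0], [-1, 0, 0, 0.48, 0]]]'

```text
time_s: 25.92
tcp_pos: [0.4315, 0.1955, 0.106]
eef_rot: [-180.0, 0.0, -90.2]
contact_force: [0.1, 0.2, 0.1]
gripper_width: 0.0138
gripper_force: 45.0
```

Run:
```python
from h import *
s=r.get_state();print(s["time_s"],s["tcp_pos"],s["eef_rot"],s["contact_force"],s["moment"])
# predicted vs seen plate edges in the scene/side views (white plate lower corners), rows of grey profile
o=s["tcp_pos"]+[0,-.0063,-.0534]
m=snap("wrist","q1");im=cv2.imread("pics/q1_raw.png")
B=np.array([(sx*.003,sy*.032,z) for sx in(-1,1) for sy in(-1,1) for z in(0,.046)])
for n in("scene","side"):
    mm=camera_model(n);im=cv2.cvtColor(capture(n),cv2.COLOR_RGB2BGR);cv2.imwrite(f"pics/q_{n}.png",im)
    print(n,"plate left/bottom pts (front face)",proj(mm,o+B[:4]).round(1).tolist())
    q=proj(mm,o+np.array([-.003,0,.015]))[0]
    g=cv2.cvtColor(im,cv2.COLOR_BGR2GRAY);y=int(round(q[1]));x=int(round(q[0]));print(x,y);
    for yy in range(y-14,y+22,2): print(yy,g[yy,x-22:x+23:1].tolist())
```

```text
25.925 [0.4314796  0.19545217 0.10602435] [-1.79970338e+02  1.12892952e-02 -9.01664046e+01] [0.10181026 0.18390797 0.08002677] [ 0.15205262 -0.05464315 -0.03372997]
scene plate left/bottom pts (front face) [[205.9, 200.6], [205.2, 191.0], [190.1, 193.2], [189.0, 183.6]]
198 194
180 [51, 48, 53, 51, 53, 53, 49, 52, 53, 52, 51, 48, 41, 35, 32, 83, 119, 135, 121, 79, 45, 37, 33, 38, 66, 85, 70, 49, 55, 54, 55, 53, 56, 53, 54, 49, 70, 82, 83, 84, 82, 83, 84, 83, 83]
182 [54, 50, 51, 49, 53, 55, 51, 55, 58, 58, 52, 52, 52, 68, 64, 57, 79, 86, 101, 89, 49, 43, 47, 54, 61, 79, 77, 55, 54, 54, 56, 55, 56, 56, 57, 61, 77, 81, 81, 82, 84, 84, 85, 83, 82]
184 [69, 50, 53, 60, 68, 61, 53, 50, 71, 64, 50, 46, 39, 44, 55, 72, 83, 93, 94, 75, 59, 62, 59, 62, 76, 80, 68, 55, 56, 58, 57, 54, 55, 56, 63, 81, 88, 87, 88, 90, 86, 85, 83, 82, 82]
186 [186, 169, 131, 99, 71, 49, 51, 51, 57, 53, 45, 71, 73, 62, 75, 99, 112, 102, 102, 89, 75, 73, 78, 79, 82, 70, 58, 60, 56, 56, 56, 57, 55, 54, 75, 89, 90, 89, 89, 89, 90, 89, 88, 86, 80]
188 [185, 186, 185, 186, 187, 185, 159, 117, 98, 97, 99, 119, 108, 102,
[... 5896 characters left out ...]
5, 70, 80, 86, 83, 78, 73, 71, 66, 62, 58, 59, 55, 59]
212 [100, 120, 129, 142, 152, 152, 152, 153, 151, 153, 154, 155, 153, 151, 153, 154, 153, 152, 151, 147, 139, 133, 132, 134, 135, 120, 101, 81, 89, 118, 119, 88, 70, 75, 79, 73, 80, 74, 65, 57, 58, 53, 60, 56, 57]
214 [144, 154, 154, 155, 153, 152, 153, 152, 152, 153, 154, 153, 152, 155, 153, 152, 153, 153, 154, 152, 151, 145, 134, 133, 132, 132, 126, 114, 108, 119, 118, 87, 65, 65, 68, 65, 60, 56, 54, 58, 56, 60, 58, 58, 60]
216 [152, 156, 156, 156, 154, 152, 151, 153, 150, 150, 150, 151, 153, 153, 152, 151, 151, 152, 152, 150, 150, 150, 146, 138, 133, 131, 134, 131, 118, 113, 107, 77, 63, 64, 68, 62, 60, 61, 57, 58, 59, 56, 59, 60, 58]
```

The plate's lower corner matches its predicted pixel, so I insert slowly.

drive_tool --increments '[[[-1, 0, 0.005, 0.06, 0], [-1, 0, 0.005, 0.12, 0], [-1, 0, 0.005, 0.17, 0], [-1, 0, 0.005, 0.17, 0]]]' --squeeze 60

```text
time_s: 26.58
tcp_pos: [0.4302, 0.1949, 0.0845]
eef_rot: [179.9, -0.1, -90.2]
contact_force: [-0.4, -0.9, -1.1]
gripper_width: 0.0135
gripper_force: 60.0
```

drive_tool --increments '[[[-1, 0, 0, 0.03, 0], [-1, 0, 0, 0.06, 0], [-1, 0, 0, 0.08, 0], [-1, 0, 0, 0.08, 0]]]'

```text
time_s: 27.08
tcp_pos: [0.4304, 0.1952, 0.0754]
eef_rot: [180.0, -0.0, -90.2]
contact_force: [-0.1, 0.4, -1.2]
gripper_width: 0.0137
gripper_force: 60.0
```

drive_tool --increments '[[[-1, 0, 0, 0.03, 0], [-1, 0, 0, 0.06, 0], [-1, 0, 0, 0.06, 0]]]'

```text
time_s: 27.45
tcp_pos: [0.4307, 0.1955, 0.0685]
eef_rot: [-180.0, 0.0, -90.2]
contact_force: [-0.6, 0.3, 5.5]
gripper_width: 0.0136
gripper_force: 60.0
```

drive_tool --increments '[[[-1, 0, 0, 0.02, 0], [-1, 0, 0, 0.04, 0], [-1, 0, 0, 0.04, 0]]]'

```text
time_s: 27.82
tcp_pos: [0.4308, 0.1955, 0.064]
eef_rot: [-180.0, 0.0, -90.2]
contact_force: [-1.8, -0.5, 7.4]
gripper_width: 0.0136
gripper_force: 60.0
```

drive_tool --increments '[[[-1, 0, 0, 0.01, 0], [-1, 0, 0, 0.015, 0], [-1, 0, 0, 0.015, 0]]]'

```text
time_s: 28.2
tcp_pos: [0.4309, 0.1955, 0.0633]
eef_rot: [-179.9, 0.0, -90.1]
contact_force: [-5.8, -1.3, 20.5]
gripper_width: 0.0135
gripper_force: 60.0
```

drive_tool --increments '[[[-1, 0, 0, 0.006, 0], [-1, 0, 0, 0.01, 0], [-1, 0, 0, 0.01, 0]]]'

```text
time_s: 28.58
tcp_pos: [0.431, 0.1956, 0.0632]
eef_rot: [-179.9, 0.0, -90.1]
contact_force: [-9.7, -2.9, 36.1]
gripper_width: 0.0137
gripper_force: 60.0
```

The holder is on the ledges: a hard stop at 0.0633 m, as predicted. I ease the push a little and hand in.

drive_tool --increments '[[[-1, 0, 0, -0.01, 0], [-1, 0, 0, -0.01, 0], [-1, 0, 0, -0.01, 0], [-1, 0, 0, -0.01, 0]]]'

```text
time_s: 29.08
tcp_pos: [0.4309, 0.1955, 0.0633]
eef_rot: [-179.9, 0.0, -90.1]
contact_force: [-6.0, -0.9, 20.1]
gripper_width: 0.0136
gripper_force: 60.0
```

Run:
```python
from h import *
s=r.get_state();print(s["tcp_pos"],s["contact_force"],s["gripper_force"]);print(job.close_job())
```

```text
[0.43090473 0.19553597 0.06328376] [-6.0493597  -0.85774617 20.14774791] 60.00496029853821
the job is handed in; nothing more can be done
None
```

I handed the job in at about 29 s, with the three beads in the bin, the empty tray flat on the table, and the label holder held down on the pocket ledges with about 20 N; no verdict came back.

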